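# Empty the hitched tip-up tray into the parts bin and hold it raised

### The job

Empty the tip-up sorting tray into the green parts bin behind it: pull the hitch's red ball knob sideways against its spring, keep it pulled while you lift the tongue off the ball, and tip the tray up until all four pieces have slid into the bin. Finish while still holding the tray up and still, tipped by at least 40 degrees. Leave the other things on the bench where they are.

Things in the scene. Friction and masses are not known exactly. Their poses are not given: they have to be found in the camera images.
- tipper: fixture of the tip-up tray, fixed to the bench: grey base plate 290 x 190 x 12 mm. Origin on the bench; its x points from the hitch (front, robot side) to the bin, y to the left, z up. In this frame the steel ball of the hitch (28 mm) is centred at x -145, y 0, z 66 mm; the yellow coupler on the tray's tongue covers it (x -170 to -120, y -22 to 22, top at z 94 mm)
- hinge (a point): middle of the tray's hinge axis (parallel to y of tipper), at x +95, y 0, z 80 mm of tipper. The tray (dark floor, blue walls) lies at x -85 to +130, y -80 to 80 mm of tipper, floor at z 85, wall tops at z 111 mm, open at the bin end, so that pieces slide out towards +x
- tray (a joint): tip angle of the tray about its hinge, rad: 0 lying with the coupler on the ball, grows as the tongue (robot side) goes up, stop at 1.1. Tray 0.45 kg plus pieces: some 4 N up at the knob lift it; it falls back if let go. The pieces begin to slide at about 0.4 to 0.6 rad; 0.9 rad clears the tray surely
- latch (a joint): travel of the sprung hitch latch, m: 0 locked (bolt under the ball's collar blocks the tongue), 0.016 fully pulled along +y of tipper (left, away from the coupler). Bolt clear of the collar from 0.008 on; the spring pushes back with 4 N at 0 and 8.5 N at full pull. The latch rides on the tongue: the tray can be lifted by its knob
- knob (a point): centre of the latch's red ball knob, 26 mm in diameter, on a 10 mm upright stem; with tray and latch at 0 it lies at x -145, y +50, z 135 mm of tipper; moves with latch and tray. Nothing within 80 mm of it stands higher than z 111 mm. Gripped across y of tipper with the tool pointing down, it can pivot between the pads while the tray tips
- bin: green open parts bin, fixed, 190 (x) x 220 (y) x 45 mm high, walls and floor 4 mm; origin on the bench at the middle of its near wall (the edge towards the tray), its x points away from the tray, so its centre is at x +95 mm; stands right behind the tray's open end, axes roughly parallel to those of tipper
- sink_silver: loose finned aluminium heat sink 34 x 34 x 22 mm in the tray; origin at the centre of its underside
- sink_copper: loose finned copper heat sink 30 x 30 x 18 mm in the tray; origin at the centre of its underside
- relay: loose blue relay block with a white band, 30 x 24 x 24 mm, in the tray; origin at the centre of its underside
- terminal: loose orange terminal block 24 x 40 x 20 mm in the tray; origin at the centre of its underside
- screwdriver: bystander: yellow-handled screwdriver lying left of the fixture, along its own x; origin under its middle
- tape: bystander: roll of black tape, 64 mm wide, 19 mm high, right of the fixture; origin at the centre of its underside
- mug: bystander: blue mug 80 mm wide, 90 mm high; origin at the centre of its underside
- mouse: bystander: white computer mouse 100 x 58 x 32 mm; origin at the centre of its underside
- drive: bystander: bare hard drive 147 x 100 x 26 mm; origin at the centre of its underside
- spray: bystander: blue spray can 52 mm wide, 150 mm high; origin at the centre of its underside

How it is judged:
By the outcome, as a careful person would: the job done as asked, in the order asked, and still so for the second after the job is handed in, while the arm keeps its last pose, push and grip.
It also fails if it takes over 32 s, if anything falls off the work surface, if the arm or the gripper's body presses on something with over 40 N, if the wrist force passes 120 N, or if a joint passes its speed limit or range.

### The arm

A 6-joint arm with a two-finger parallel gripper is mounted at the origin on the work surface. World frame = base frame: x ahead of the robot, y to its left, z up, the work surface at z = 0. Lengths are in mm, angles in degrees, forces in N, time in s.
With the tool pointing down it reaches from about 350 to 925 mm from the base axis. Payload 6.4 kg.
Tool frame: the origin (TCP) lies between the finger pads, 19 mm behind the fingertips; this is the grasp point; z points along the fingers, y is the line along which they close (so a half turn about z gives the same grasp; the last joint's range is limited). The gripper opens to 85 mm and grips with 20 to 120 N. Pads are 22 mm wide; open, the fingers measure 114 mm over their backs; the gripper's body (76 mm by 85 mm) begins 54 mm behind the grasp point. The pads swing forward as they close: fully open they stand 13 mm farther back than shut.
Start: joints at [58.207, 14.043, 89.255, -0, 76.702, -9.975], TCP at [241.579, 603.451, 249.99] pointing down, gripper open.
Joint ranges: [-179.41, 179.41], [-58.25, 129.5], [7.25, 145.43], [-54.29, 234.29], [11.92, 165.04], [-157.13, 157.13]. Speed limits (degrees/s): [147.25, 147.25, 180, 180, 180, 180].

### API

Orientations are given as a 3x3 rotation matrix whose columns are the frame's x, y, z axes.
In Python, from plant import bot, capture, silhouettes, mark_of gives the robot as it stands. The module is installed in compiled form; this text tells all that it offers.
- The arm moves only by the tool servo_tool, never from a script. Its argument "moves" is a list of rows, each a list of 4 numbers: the shift along the tool's x, y, z each as a share of 80 mm, from -1 to 1, then the turn about the tool's z as a share of pi rad, from -1 to 1. A call has 1 to 5 rows; each row is the pose to reach, as a shift and turn from the pose commanded when the call began, along the tool's axes at that moment, turning the shorter way round; what a row does not reach only later rows make up. A row lasts 1/10 s, in which the tool goes at most 50 mm and 8.59 degrees, less where a joint would pass 70% of its speed; a pose out of reach is approached as far as the arm can. A call with a number of a shift or a turn outside -1 to 1 is refused whole. A call with a gripper value outside its range is refused whole. "fingers" is the opening, from 0 (shut) to 1 (fully open), set as the call begins (left out, the last holds). The fingers move at their own pace and stop on an object; the grip force is fixed at half the most. Time passes only in rows, so rows that repeat a pose let the fingers close. It gives the time, the measured TCP pose, the force, the opening and the grip force at its end, in the units of the state.
- bot.state(): the state, without advancing time (a new reading comes with each control period).
- capture(name): name is "scene" or "top" or "wrist"; returns a dict with "color" (480x640x3 uint8, red, green, blue), "fx", "fy", "cx", "cy" (pixels), "R" (3x3) and "t" (3): a world point X has camera coordinates R X + t. Camera axes: x right, y down, z forward; pixel columns grow to the right and rows downward; lengths in mm; the calibration is good to about 2 mm. A picture is of the moment at which its call begins. There is no depth.
- bot.hand_in(): hands the job in; it is judged then, once.
Trained networks look in the newest picture that a camera, given by its name, has taken for a name from the list of things; names that differ only in an ending like _2 or _b are one class to them, and where a whole thing is asked for, a point or a joint stands for the part that bears it (a point fixed in the world has none). Each returns a list of dicts, best first, with "p" (0 to 1); they miss things now and then, are a little off and sometimes report something else, mostly with a low value. They report only what shows in the picture. A call takes as long as a camera call.
- silhouettes(target, camera): "pixels" (480x640 bool, what is visible of it) and "location" ([column, row] in pixels, amid what is visible of it).
- mark_of(target, camera): "location" ([column, row] in pixels: a listed point, or the origin of a listed thing).
The state is a dict: "time": time; "joint_pos": joint angles; "qd": joint speeds; "joint_torque": joint torques, N m; "tool_pos": TCP position; "eef_rot": TCP orientation; "wrist_force": force on the tool from outside, world axes, zero at the start; "wrist_torque": the same for the moment, N m; "opening": opening from 0.0 (shut) to 1.0 (fully open); "grip_force": force on a finger pad.
Only numpy, scipy, OpenCV 4.12 (cv2) and the standard library are available. Lean on these libraries where they do the work, as an engineer would, in place of code of your own. Each camera call takes 0.05 s, during which the arm holds its last target. There are 200 camera calls.

## Working session

There is one attempt and no reset: what is moved stays moved. The work goes in short steps, Python scripts to look and compute and a tool call to move; the robot and the scene stay as the last step left them, time stands still between calls to the robot, and variables do not carry over. Pictures are saved under pics/ and viewed, at most 10 in all, crops included, and the job is handed in when it is done.

Besides the shell and the picture viewer there is one more tool, called after "Request:" as a command line: name --pt "numbers of a row" for each row, then --argument value for the rest. servo_tool: Moves the arm, as the interface text tells. Shift numbers are shares of 80 mm and turn numbers shares of pi rad, none past 1 either way. Its arguments: {"type":"object","properties":{"moves":{"type":"array"},"fingers":{"type":"number"}},"required":["moves"]}

```bash
mkdir -p pics
cat > h.py <<'E'
import numpy as np, cv2
from plant import bot, capture, silhouettes, mark_of
def ray(c,px):
    d=np.linalg.inv(c["R"])@np.array([(px[0]-c["cx"])/c["fx"],(px[1]-c["cy"])/c["fy"],1.])
    o=-np.linalg.inv(c["R"])@np.array(c["t"]); return o,d/np.linalg.norm(d)
def tri(rs):
    A=sum(np.eye(3)-np.outer(d,d) for o,d in rs); b=sum((np.eye(3)-np.outer(d,d))@o for o,d in rs)
    X=np.linalg.solve(A,b); return X,[np.linalg.norm(np.cross(X-o,d)) for o,d in rs]
def save(c,n): cv2.imwrite(f"pics/{n}.png",c["color"][:,:,::-1])
def atz(r,z): o,d=r; return o+d*(z-o[2])/d[2]
E
python3 - <<'E'
from h import *
np.set_printoptions(precision=1,suppress=True)
cs={n:capture(n) for n in("scene","top")}
for n in cs: save(cs[n],n)
for t in("knob","hinge","tipper","bin"):
    rs=[]
    for n in cs:
        m=mark_of(t,n)
        print(t,n,[(np.round(x["location"]),round(x["p"],2)) for x in m[:3]])
        if m: rs.append(ray(cs[n],m[0]["location"]))
    if len(rs)==2: print(tri(rs))
s=bot.state();print(s["time"],s["tool_pos"],s["eef_rot"])
E
```

```text
knob scene [(array([377., 231.]), 0.63)]
knob top [(array([349., 182.]), 0.61), (array([294., 265.]), 0.52)]
(array([650.5,  30.4, 268.6]), [np.float64(97.24242535174638), np.float64(97.24242535174639)])
hinge scene [(array([269., 280.]), 0.97)]
hinge top [(array([349., 183.]), 0.69)]
(array([731.3, -62.6,  87.9]), [np.float64(2.1837843631808975), np.float64(2.18378436318074)])
tipper scene [(array([308., 285.]), 0.97)]
tipper top [(array([336., 228.]), 0.64), (array([312., 228.]), 0.54)]
(array([636.9, -34.5,  -9.8]), [np.float64(0.19155626184401217), np.float64(0.19155626184418237)])
bin scene [(array([265., 311.]), 0.9)]
bin top [(array([294., 269.]), 0.34)]
(array([630.7,  -9.8, -66.2]), [np.float64(129.91576496673082), np.float64(129.91576496673088)])
0.5 [241.6 603.4 249.9] [[-0.9  0.4 -0. ]
 [ 0.4  0.9 -0. ]
 [ 0.  -0.  -1. ]]
```

View pics/scene.png

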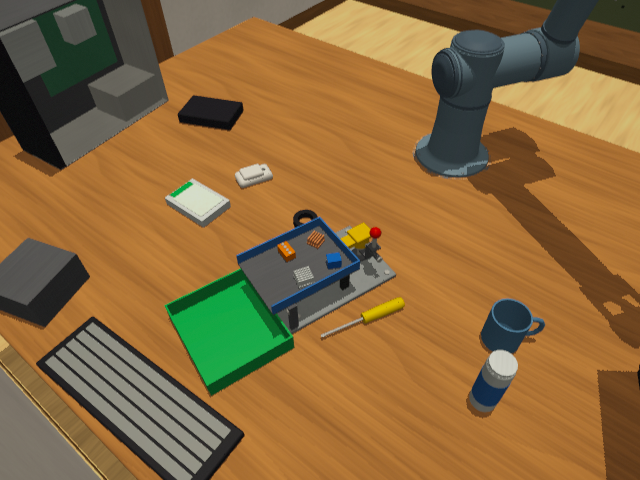

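View pics/top.png

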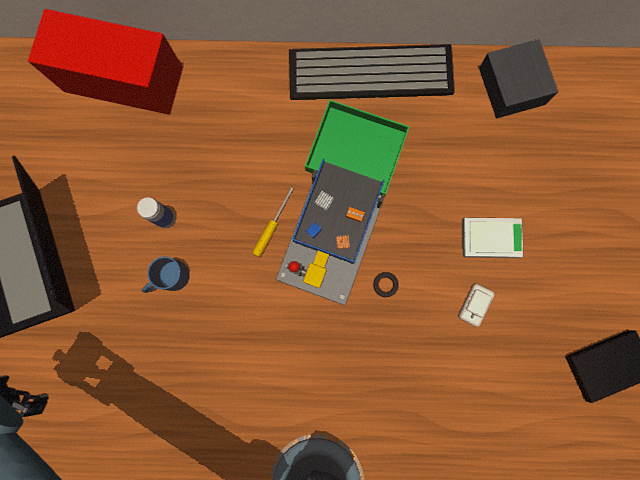

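The scene picture shows the red knob at (376,232), the tray with its four pieces, and the bin at (230,330). The top picture shows the knob at (294,267), the hinge near (349,183) and the fixture tilted about 20° clockwise. I'll triangulate the knob from its red centroid.

Run:
```python
from h import *
np.set_printoptions(precision=2,suppress=True)
rs=[];hs=[];ts=[]
for n,g in(("scene",(376,232)),("top",(294,267))):
    c=capture(n);im=c["color"].astype(int)
    m=(im[...,0]>110)&(im[...,1]<60)&(im[...,2]<60)
    yy,xx=np.nonzero(m); k=np.hypot(xx-g[0],yy-g[1])<12
    p=(xx[k].mean(),yy[k].mean());print(n,p,k.sum());rs.append(ray(c,p))
    hs.append(ray(c,mark_of("hinge",n)[0]["location"]));ts.append(ray(c,mark_of("tipper",n)[0]["location"]))
K,e=tri(rs);H,e2=tri(hs);T,e3=tri(ts);print("K",K,e,"H",H,e2,"T",T,e3)
v=(H-K)[:2];yaw=np.arctan2(v[1],v[0])-np.arctan2(-50,240);print(np.hypot(*v),np.degrees(yaw),"KT",np.degrees(np.arctan2(*(T-K)[1::-1])-np.arctan2(-50,145)))
s=bot.state();R=np.array(s["eef_rot"]);p=s["tool_pos"];print(R)
print("shift tool mm",R.T@(K-p), "ang of tool y",np.degrees(np.arctan2(R[1,1],R[0,1])))
```

```text
scene (np.float64(375.14942528735634), np.float64(231.51724137931035)) 87
top (np.float64(293.5057471264368), np.float64(266.13793103448273)) 87
K [519.81  62.58 138.33] [np.float64(0.26045134909287243), np.float64(0.26045134909287965)] H [726.69 -64.28  84.77] [np.float64(4.903118060804204), np.float64(4.903118060804295)] T [631.9  -30.25  -2.04] [np.float64(1.2745743302912864), np.float64(1.274574330291249)]
242.6746004187699 -19.747899518338087 KT -20.60347422703028
[[-0.93  0.37  0.  ]
 [ 0.37  0.93  0.  ]
 [-0.    0.   -1.  ]]
shift tool mm [-459.33 -398.72  111.69] ang of tool y 68.18146242515428
```

Request:
servo_tool --pt "-1 -0.87 0 -0.01" --pt "-1 -0.87 0 -0.01" --pt "-1 -0.87 0 -0.01"

```text
time: 1.1
tool_pos: [291.5, 505.9, 249.6]
eef_rot: [[-0.938, 0.346, -0.0], [0.346, 0.938, -0.002], [-0.001, -0.002, -1.0]]
wrist_force: [-0.0, 0.0, -0.3]
opening: 1.001
grip_force: 0.0
```

Request:
servo_tool --pt "-1 -0.87 0 0" --pt "-1 -0.87 0 0" --pt "-1 -0.87 0 0"

```text
time: 1.4
tool_pos: [343.1, 413.6, 250.2]
eef_rot: [[-0.938, 0.346, 0.001], [0.346, 0.938, -0.0], [-0.001, -0.0, -1.0]]
wrist_force: [-0.2, 0.8, 0.1]
opening: 1.003
grip_force: 0.0
```

Request:
servo_tool --pt "-1 -0.87 0 0" --pt "-1 -0.87 0 0" --pt "-1 -0.87 0 0"

```text
time: 1.7
tool_pos: [394.5, 321.1, 250.4]
eef_rot: [[-0.938, 0.346, 0.001], [0.346, 0.938, -0.0], [-0.001, 0.0, -1.0]]
wrist_force: [0.2, 0.6, 0.0]
opening: 0.999
grip_force: 0.0
```

Request:
servo_tool --pt "-1 -0.87 0 0" --pt "-1 -0.87 0 0" --pt "-1 -0.87 0 0"

```text
time: 2.0
tool_pos: [445.9, 228.5, 250.4]
eef_rot: [[-0.938, 0.346, 0.001], [0.346, 0.938, -0.0], [-0.001, 0.0, -1.0]]
wrist_force: [-0.1, 0.2, -0.3]
opening: 1.001
grip_force: 0.0
```

Request:
servo_tool --pt "-0.8 -0.8 0 0" --pt "-0.8 -0.8 0 0" --pt "-0.8 -0.8 0 0" --pt "-0.8 -0.8 0 0"

```text
time: 2.4
tool_pos: [482.3, 149.4, 250.0]
eef_rot: [[-0.939, 0.343, -0.0], [0.343, 0.939, 0.001], [0.001, 0.001, -1.0]]
wrist_force: [-0.5, 0.6, -0.2]
opening: 0.999
grip_force: 0.0
```

```bash
cat > look.py <<'E'
from h import *
import sys
np.set_printoptions(precision=2,suppress=True)
s=bot.state();R=np.array(s["eef_rot"]);p=np.array(s["tool_pos"]);print(s["time"],p,np.degrees(np.arctan2(R[1,1],R[0,1])))
c=capture("wrist");save(c,sys.argv[1]);print([(x["location"],x["p"]) for x in mark_of("knob","wrist")])
im=c["color"].astype(int);m=((im[...,0]>110)&(im[...,1]<60)&(im[...,2]<60)).astype(np.uint8)
n,l,st,ce=cv2.connectedComponentsWithStats(m)
for i in range(1,n):
    if st[i,4]>100:
        r=ray(c,ce[i]);X=atz(r,137);print(ce[i],st[i],X,"shift",R.T@(X-p));np.save(f"pics/{sys.argv[1]}.npy",np.array(r))
E
python3 look.py w1
```

```text
2.4 [482.34 149.45 250.03] 69.95656134766723
[([230.2, 320.0], 0.71)]
[228.85 318.9 ] [216 304  28  31 662] [520.01  61.55 137.  ] shift [-65.57 -69.76 112.94]
```

View pics/w1.png

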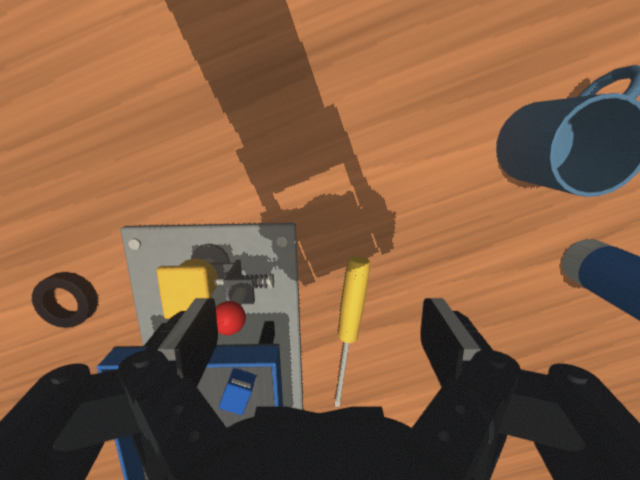

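Wrist view shows the knob at (229,319), left of the gripper axis, consistent with triangulation. The plate's front edge is almost level in the picture, so the yaw is right. I'll move over the knob.

Request:
servo_tool --pt "-0.83 -0.87 0 0" --pt "-0.83 -0.87 0 0" --pt "-0.83 -0.87 0.4 0" --pt "-0.83 -0.87 0.6 0" --pt "-0.83 -0.87 0.6 0" --fingers 0.7

```text
time: 3.0
tool_pos: [518.8, 62.0, 199.1]
eef_rot: [[-0.94, 0.341, -0.006], [0.341, 0.94, 0.001], [0.006, -0.001, -1.0]]
wrist_force: [-0.1, -0.0, -0.3]
opening: 0.7
grip_force: 0.0
```

```bash
python3 look.py w2
python3 - <<'E'
from h import *
print(tri([np.load("pics/w1.npy"),np.load("pics/w2.npy")]))
E
```

```text
3.0 [518.82  62.03 199.13] 70.072772194246
[([320.4, 263.4], 0.89)]
[318.06 267.35] [ 298  248   41   39 1205] [519.98  60.41 137.  ] shift [-2.   -1.05 62.12]
(array([521.37089962,  59.96667763, 133.68363542]), [np.float64(0.1329237874148987), np.float64(0.13292378741471794)])
```

View pics/w2.png

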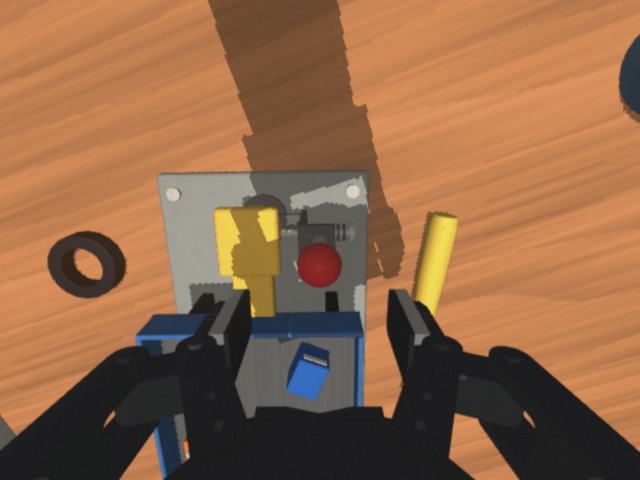

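The knob sits at (320,265), centred between the pads. Descend and close.

Request:
servo_tool --pt "-0.02 -0.01 0.4 0" --pt "-0.02 -0.01 0.79 0" --pt "-0.02 -0.01 0.79 0" --pt "-0.02 -0.01 0.79 0"

```text
time: 3.5
tool_pos: [522.6, 59.9, 140.2]
eef_rot: [[-0.94, 0.341, 0.001], [0.341, 0.94, -0.0], [-0.001, 0.0, -1.0]]
wrist_force: [0.4, -0.3, 1.2]
opening: 0.704
grip_force: 0.0
```

Request:
servo_tool --pt "0 0 0 0" --pt "0 0 0 0" --pt "0 0 0 0" --pt "0 0 0 0" --pt "0 0 0 0" --fingers 0.1

```text
time: 4.0
tool_pos: [523.7, 60.3, 141.2]
eef_rot: [[-0.939, 0.343, 0.005], [0.343, 0.939, 0.002], [-0.004, 0.004, -1.0]]
wrist_force: [0.7, 5.5, 4.9]
opening: 0.27
grip_force: 58.5
```

Request:
servo_tool --pt "0 0 0 0" --pt "0 0 0 0" --pt "0 0 0 0"

```text
time: 4.3
tool_pos: [523.7, 60.3, 141.2]
eef_rot: [[-0.939, 0.343, 0.005], [0.343, 0.939, 0.002], [-0.004, 0.004, -1.0]]
wrist_force: [0.1, 5.1, 5.3]
opening: 0.27
grip_force: 58.5
```

Request:
servo_tool --pt "0 0.06 0 0" --pt "0 0.12 0 0" --pt "0 0.18 0 0" --pt "0 0.18 0 0" --pt "0 0.18 0 0"

```text
time: 4.8
tool_pos: [527.6, 71.5, 141.0]
eef_rot: [[-0.94, 0.342, 0.001], [0.342, 0.94, -0.003], [-0.002, -0.003, -1.0]]
wrist_force: [-4.0, -5.5, 8.3]
opening: 0.265
grip_force: 59.0
```

```bash
python3 look.py w3
```

```text
4.8 [527.65  71.54 140.98] 70.02088237362916
[([319.5, 305.1], 0.9)]
[317.26 309.28] [ 291  282   55   55 2431] [524.25  71.46 137.  ] shift [ 3.18 -1.22  3.98]
```

View pics/w3.png

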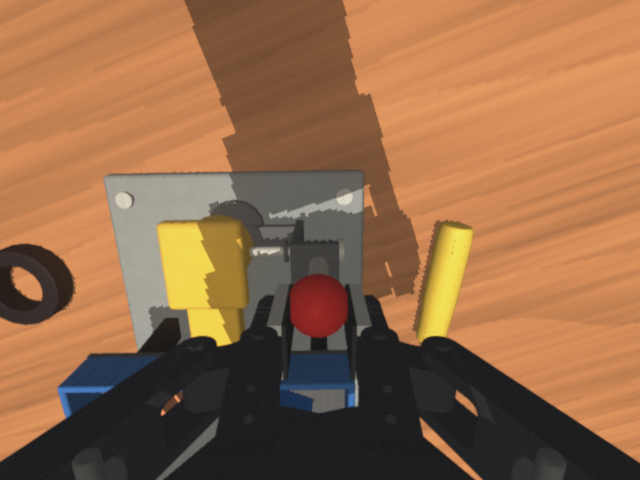

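Knob is held between the pads at (318,309), and the latch bracket has shifted about 12 mm left. Start the lift along the hinge arc, slowly.

Request:
servo_tool --pt "0 0.02 0 0" --pt "-0.02 0.02 -0.08 0" --pt "-0.04 0.02 -0.15 0" --pt "-0.06 0.02 -0.22 0" --pt "-0.08 0.02 -0.3 0"

```text
time: 5.4
tool_pos: [533.0, 70.3, 162.2]
eef_rot: [[-0.94, 0.342, -0.002], [0.342, 0.94, -0.004], [0.0, -0.004, -1.0]]
wrist_force: [2.5, -8.0, -6.9]
opening: 0.266
grip_force: 59.0
```

Request:
servo_tool --pt "-0.05 0 -0.14 0" --pt "-0.11 0 -0.29 0" --pt "-0.18 0 -0.42 0" --pt "-0.25 0 -0.56 0" --pt "-0.33 0 -0.69 0"

```text
time: 5.9
tool_pos: [558.7, 60.7, 217.5]
eef_rot: [[-0.94, 0.34, 0.001], [0.34, 0.94, -0.005], [-0.003, -0.005, -1.0]]
wrist_force: [4.9, -9.7, -10.9]
opening: 0.263
grip_force: 67.9
```

Run:
```python
from h import *
c=capture("scene");cv2.imwrite("pics/s2.png",cv2.resize(c["color"][150:400,140:460,::-1],(640,500)))
s=bot.state();print(s["tool_pos"],s["wrist_force"],s["opening"],s["time"])
```

```text
[561.26994317  59.85513293 219.59708668] [ 22.31706224 -15.08950807 -19.82149457] 0.25596608739596877 5.95
```

View pics/s2.png

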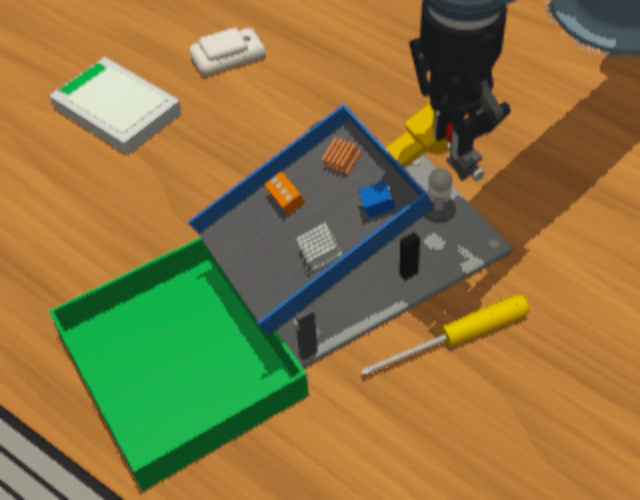

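The tray is tipped about 20°, the tongue is off the ball, and the pieces are still on it. The wrist force rose, so hold and read again.

Request:
servo_tool --pt "0 0 0 0" --pt "0 0 0 0"

```text
time: 6.15
tool_pos: [561.7, 59.3, 217.4]
eef_rot: [[-0.94, 0.341, 0.011], [0.341, 0.94, -0.008], [-0.013, -0.004, -1.0]]
wrist_force: [18.9, -14.2, -17.0]
opening: 0.251
grip_force: 63.5
```

Request:
servo_tool --pt "-0.03 0 0 0" --pt "-0.05 0 0.01 0" --pt "-0.05 0 0.01 0"

```text
time: 6.45
tool_pos: [562.2, 59.5, 216.2]
eef_rot: [[-0.94, 0.34, 0.0], [0.34, 0.94, -0.005], [-0.002, -0.005, -1.0]]
wrist_force: [2.5, -8.1, -8.3]
opening: 0.249
grip_force: 62.4
```

```bash
python3 look.py w4
```

```text
6.45 [562.24  59.46 216.25] 70.09595870850566
[([317.5, 293.8], 0.89), ([409.6, 261.5], 0.52)]
[317.16 295.75] [ 288  268   59   56 2540] [588.74  47.67 137.  ] shift [-28.78  -1.69  79.31]
```

View pics/w4.png

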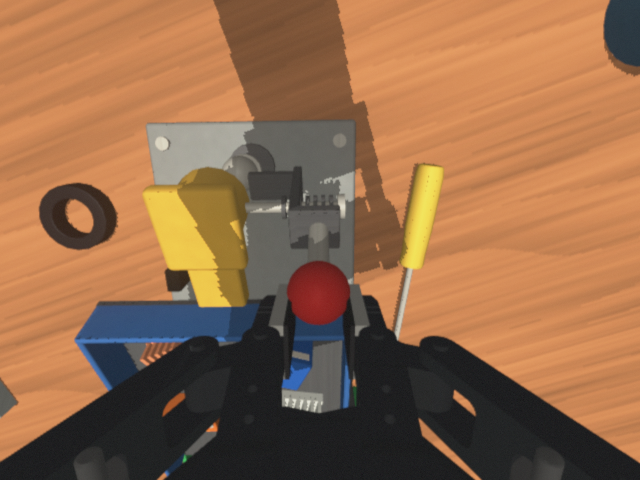

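Force is back to the tray's weight, but the knob moved from row 309 to 296, meaning it may have shifted towards the pads' edge. Work out where it sits in the tool frame.

Run:
```python
from h import *
np.set_printoptions(precision=1,suppress=True)
s=bot.state();R=np.array(s["eef_rot"]);p=np.array(s["tool_pos"])
c=capture("wrist");print(c["fx"])
rs=np.load("pics/w4.npy"),np.load("pics/w3.npy")
for (o,d),pp in((rs[0],p),(rs[1],np.array([527.65,71.54,140.98]))):
    o2=R.T@(o-pp);d2=R.T@d;print("cam",o2,"dir",d2)
    for z in(-4,0,4,8,12): print(z,o2+d2*(z-o2[2])/d2[2])
r2=[]
for n in("scene","top"):
    c=capture(n);im=c["color"].astype(int);m=(im[...,0]>100)&(im[...,1]<60)&(im[...,2]<60)
    yy,xx=np.nonzero(m);q=c["R"]@p+c["t"];u=(c["fx"]*q[0]/q[2]+c["cx"],c["fy"]*q[1]/q[2]+c["cy"])
    k=np.hypot(xx-u[0],yy-u[1])<20;print(n,u,k.sum(),xx[k].mean() if k.any() else 0,yy[k].mean() if k.any() else 0)
```

```text
349.960655986015
cam [  74.8   -0.6 -125.3] dir [-0.5 -0.   0.9]
-4 [13.4 -1.3 -4. ]
0 [11.4 -1.3 -0. ]
4 [ 9.4 -1.3  4. ]
8 [ 7.3 -1.3  8. ]
12 [ 5.3 -1.4 12. ]
cam [  74.8   -0.7 -125.3] dir [-0.5 -0.   0.9]
-4 [ 7.6 -1.2 -4. ]
0 [ 5.4 -1.2  0. ]
4 [ 3.2 -1.2  4. ]
8 [ 1.  -1.2  8. ]
12 [-1.3 -1.2 12. ]
scene (np.float64(364.6549887608049), np.float64(216.34816993977327)) 2 363.0 216.5
top (np.float64(292.92164236818326), np.float64(243.59698948897557)) 1 283.0 253.0
```

Request:
servo_tool --pt "-0.05 0 -0.08 0" --pt "-0.1 0 -0.15 0" --pt "-0.14 0 -0.22 0" --pt "-0.18 0 -0.29 0" --pt "-0.18 0 -0.29 0"

```text
time: 7.2
tool_pos: [577.2, 53.8, 239.2]
eef_rot: [[-0.94, 0.341, 0.004], [0.341, 0.94, -0.006], [-0.006, -0.004, -1.0]]
wrist_force: [9.3, -10.6, -15.2]
opening: 0.252
grip_force: 63.8
```

```bash
cat > off.py <<'E'
import sys,runpy
sys.argv=["look.py",sys.argv[1]]
runpy.run_path("look.py")
from h import *
s=bot.state();R=np.array(s["eef_rot"]);p=np.array(s["tool_pos"])
o,d=np.load(f"pics/{sys.argv[1]}.npy");o2=R.T@(o-p);d2=R.T@d
for z in(0,5,10): print("off",o2+d2*(z-o2[2])/d2[2])
H=np.array([729,-68.3,81]);v=p-H;a=np.radians(-20);x=v[0]*np.cos(a)+v[1]*np.sin(a);y=-v[0]*np.sin(a)+v[1]*np.cos(a)
print("tool in hinge frame",x,y,v[2],"r",np.hypot(x,v[2]),"F",s["wrist_force"],s["opening"])
E
python3 off.py w5
```

```text
7.2 [577.16  53.78 239.21] 70.05633350181567
[([319.9, 294.1], 0.92)]
[317.37 297.3 ] [ 288  270   59   56 2535] [616.33  37.34 137.  ] shift [-41.8   -1.65 102.48]
off [ 9.6 -1.1  0. ]
off [ 7.03 -1.12  5.  ]
off [ 4.46 -1.14 10.  ]
tool in hinge frame -185.08508970149504 62.71350215686721 157.38541014252942 r 242.95402395420965 F [  9.88 -11.22 -16.2 ] 0.24658569896532795
```

Request:
servo_tool --pt "-0.08 0 -0.08 0" --pt "-0.16 0 -0.17 0" --pt "-0.24 0 -0.26 0" --pt "-0.31 0 -0.34 0" --pt "-0.31 0 -0.34 0"

```text
time: 7.8
tool_pos: [601.1, 43.4, 262.0]
eef_rot: [[-0.939, 0.345, 0.005], [0.345, 0.939, -0.009], [-0.007, -0.007, -1.0]]
wrist_force: [22.6, -13.7, -32.9]
opening: 0.195
grip_force: 56.9
```

```bash
python3 off.py w6
```

```text
7.8 [601.14  43.42 262.02] 69.84055103669853
[([322.0, 284.1], 0.63), ([106.2, 167.3], 0.33)]
[318.16 287.55] [ 288  255   61   62 2682] [643.57  25.7  137.  ] shift [-45.02  -1.14 125.37]
off [13.62 -0.85  0.  ]
off [11.22 -0.86  5.  ]
off [ 8.82 -0.88 10.  ]
tool in hinge frame -159.22876256115393 61.24612075829672 180.10999125069225 r 240.40259519206688 F [ 21.85 -14.69 -31.97] 0.19461982389478644
```

View pics/w6.png

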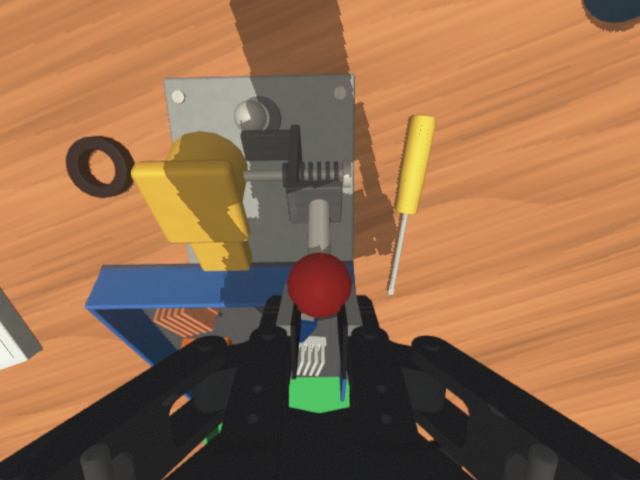

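The view shows the ball at (319,287) squeezing out of the pads towards the robot: the tool ran ahead of the knob and the grip is getting marginal. I'll lower the tray under control along the arc and regrip centrally.

Request:
servo_tool --pt "0.16 0 0.17 0" --pt "0.26 0 0.29 0" --pt "0.35 0 0.41 0" --pt "0.44 0 0.54 0" --pt "0.52 0 0.67 0"

```text
time: 8.4
tool_pos: [563.7, 57.9, 212.3]
eef_rot: [[-0.939, 0.344, 0.013], [0.344, 0.939, -0.01], [-0.016, -0.005, -1.0]]
wrist_force: [24.1, -15.3, -20.0]
opening: 0.188
grip_force: 56.6
```

```bash
python3 off.py w7
```

```text
8.4 [563.66  57.91 212.27] 69.89480508883759
[([321.4, 281.6], 0.97)]
[318.06 285.84] [ 289  258   60   57 2639] [583.13  49.25 137.  ] shift [-20.09  -1.08  75.6 ]
off [14.58 -0.76  0.  ]
off [12.21 -0.78  5.  ]
off [ 9.84 -0.79 10.  ]
tool in hinge frame -199.1175278387245 61.920991590903846 130.31939460690649 r 237.97254989455365 F [ 24.48 -15.75 -21.09] 0.18397552562747232
```

Request:
servo_tool --pt "0.13 0 0.22 0" --pt "0.22 0 0.42 0" --pt "0.31 0 0.62 0" --pt "0.36 0 0.74 0" --pt "0.39 0 0.84 0"

```text
time: 9.0
tool_pos: [542.4, 67.5, 151.6]
eef_rot: [[-0.939, 0.342, 0.035], [0.342, 0.94, -0.012], [-0.037, 0.001, -0.999]]
wrist_force: [37.1, -19.1, -14.2]
opening: 0.1
grip_force: 20.2
```

```bash
python3 off.py w8
```

```text
9.0 [542.43  67.52 151.6 ] 69.99914186430271
[([307.4, 263.7], 0.85)]
[304.17 262.63] [ 277  234   56   58 2576] [521.93  67.72 137.  ] shift [19.85 -6.83 13.87]
off [25.39 -6.18  0.  ]
off [23.42 -6.4   5.  ]
off [21.44 -6.63 10.  ]
tool in hinge frame -221.7449303366467 63.79008389251516 70.67915863375737 r 232.73667006980256 F [ 36.1  -19.02 -14.34] 0.10187193769706664
```

The ball slipped out close to the bottom. Open, back up and look.

Request:
servo_tool --pt "0 0 0 0" --pt "0 0 0 0" --pt "0 0 0 0" --pt "0 0 -0.3 0" --pt "0 0 -0.6 0" --fingers 0.7

```text
time: 9.6
tool_pos: [530.3, 72.9, 195.5]
eef_rot: [[-0.939, 0.343, -0.001], [0.343, 0.939, -0.0], [0.001, -0.001, -1.0]]
wrist_force: [-0.1, 0.5, 0.6]
opening: 0.697
grip_force: 0.0
```

Request:
servo_tool --pt "0.25 -0.2 0 0" --pt "0.25 -0.2 0 0" --pt "0.25 -0.2 0 0"

```text
time: 9.9
tool_pos: [506.3, 64.9, 195.3]
eef_rot: [[-0.939, 0.343, 0.001], [0.343, 0.939, -0.0], [-0.001, 0.0, -1.0]]
wrist_force: [0.1, -0.3, -0.5]
opening: 0.696
grip_force: 0.0
```

```bash
python3 off.py w9
python3 - <<'E'
from h import *
np.set_printoptions(precision=2,suppress=True)
rs=[np.load("pics/w9.npy")]
for n,g in(("scene",(375,231)),("top",(293.5,266))):
    c=capture(n);im=c["color"].astype(int);m=(im[...,0]>100)&(im[...,1]<60)&(im[...,2]<60)
    yy,xx=np.nonzero(m);k=np.hypot(xx-g[0],yy-g[1])<15
    if k.any(): p=(xx[k].mean(),yy[k].mean());print(n,p,k.sum())
    if n=="scene": a=cv2.resize(c["color"][150:400,140:460,::-1],(512,400))
    if n=="scene" and k.any(): rs.append(ray(c,p))
print(tri(rs))
w=cv2.resize(cv2.imread("pics/w9.png"),(400,300));b=np.zeros((600,512,3),np.uint8);cv2.imwrite("pics/s3.png",a)
E
```

```text
9.9 [506.32  64.94 195.29] 69.96359805697307
[([322.9, 288.4], 0.66)]
[320.73 290.53] [ 302  272   39   38 1163] [520.52  60.31 137.  ] shift [-14.87   0.5   58.3 ]
off [13.67 -0.04  0.  ]
off [11.22 -0.01  5.  ]
off [ 8.78  0.02 10.  ]
tool in hinge frame -254.58249198447737 49.250173978316425 113.91756707691411 r 278.90761429862346 F [ 0.15 -0.18  1.16] 0.7007526733931085
scene (np.float64(374.979797979798), np.float64(232.24242424242425)) 99
(array([520.27,  61.52, 136.59]), [np.float64(1.3004636487984926), np.float64(1.3004636487984937)])
```

View pics/s3.png

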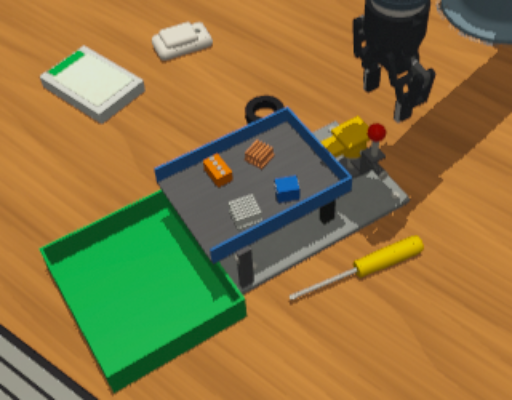

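The tray is back down on the ball, all four pieces are still in it, and the knob is at its locked place (520, 61, 137). Regrip a bit lower, and centred.

Request:
servo_tool --pt "-0.16 0 0.4 0" --pt "-0.16 0 0.77 0" --pt "-0.16 0 0.77 0" --pt "-0.16 0 0.77 0"

```text
time: 10.5
tool_pos: [518.2, 60.8, 133.1]
eef_rot: [[-0.94, 0.342, -0.001], [0.342, 0.94, 0.0], [0.001, -0.0, -1.0]]
wrist_force: [0.7, 0.1, -0.0]
opening: 0.7
grip_force: 0.0
```

Request:
servo_tool --pt "0 0 0 0" --pt "0 0 0 0" --pt "0 0 0 0" --pt "0 0 0 0" --pt "0 0 0 0" --fingers 0

```text
time: 11.0
tool_pos: [519.8, 61.7, 135.3]
eef_rot: [[-0.939, 0.343, 0.005], [0.343, 0.939, 0.002], [-0.003, 0.004, -1.0]]
wrist_force: [0.9, 5.5, 2.8]
opening: 0.269
grip_force: 58.6
```

```bash
python3 off.py w10
```

```text
11.0 [519.76  61.74 135.29] 69.96153492099393
[([317.9, 321.1], 0.64)]
[318.03 326.55] [ 290  299   58   56 2572] [520.82  60.4  137.  ] shift [-1.46 -0.89 -1.7 ]
off [-2.49 -0.91  0.  ]
off [-5.58 -0.92  5.  ]
off [-8.67 -0.94 10.  ]
tool in hinge frame -241.09351046997784 50.645029696504224 54.314037749054734 r 247.1357835023958 F [0.98 5.42 2.97] 0.2676701708978556
```

Request:
servo_tool --pt "0 0.06 0 0" --pt "0 0.12 0 0" --pt "0 0.19 0 0" --pt "0 0.2 0 0" --pt "0 0.2 0 0"

```text
time: 11.6
tool_pos: [524.3, 74.6, 135.0]
eef_rot: [[-0.94, 0.342, 0.001], [0.342, 0.94, -0.003], [-0.002, -0.003, -1.0]]
wrist_force: [-4.9, -7.1, 7.0]
opening: 0.273
grip_force: 59.2
```

Request:
servo_tool --pt "-0.02 0 -0.08 0" --pt "-0.04 0 -0.15 0" --pt "-0.06 0 -0.22 0" --pt "-0.08 0 -0.3 0" --pt "-0.08 0 -0.3 0"

```text
time: 12.1
tool_pos: [529.5, 71.9, 157.2]
eef_rot: [[-0.94, 0.342, -0.001], [0.342, 0.94, -0.004], [-0.0, -0.004, -1.0]]
wrist_force: [0.3, -8.8, -4.7]
opening: 0.268
grip_force: 59.1
```

```bash
python3 off.py w11
```

```text
12.1 [529.48  71.88 157.17] 69.99518108726616
[([318.4, 318.8], 0.66)]
[317.41 326.73] [ 290  299   58   56 2551] [543.19  65.48 137.  ] shift [-15.07  -1.24  20.18]
off [-3.27 -1.06  0.  ]
off [-6.36 -1.08  5.  ]
off [-9.45 -1.1  10.  ]
tool in hinge frame -235.68607283296177 63.386118350917 75.49126877466128 r 247.4810226838258 F [ 0.35 -7.97 -6.46] 0.26498980774281605
```

Request:
servo_tool --pt "-0.05 0 -0.14 0" --pt "-0.11 0 -0.29 0" --pt "-0.18 0 -0.42 0" --pt "-0.25 0 -0.56 0" --pt "-0.25 0 -0.56 0"

```text
time: 12.7
tool_pos: [549.3, 64.6, 202.6]
eef_rot: [[-0.939, 0.343, 0.001], [0.343, 0.939, -0.004], [-0.003, -0.004, -1.0]]
wrist_force: [1.7, -7.8, -7.9]
opening: 0.263
grip_force: 59.6
```

```bash
python3 off.py w12
```

```text
12.7 [549.29  64.61 202.63] 69.94272774247364
[]
[317.38 323.11] [ 290  295   57   56 2498] [587.04  49.   137.  ] shift [-40.65  -1.48  65.74]
off [-2.8  -1.01  0.  ]
off [-5.83 -1.04  5.  ]
off [-8.87 -1.06 10.  ]
tool in hinge frame -215.2822747632057 63.26664580145649 120.09480179676123 r 246.5141359959379 F [ 2.53 -8.9  -7.7 ] 0.26520886731686616
```

Request:
servo_tool --pt "-0.08 0 -0.13 0" --pt "-0.16 0 -0.26 0" --pt "-0.25 0 -0.38 0" --pt "-0.35 0 -0.5 0" --pt "-0.35 0 -0.5 0"

```text
time: 13.3
tool_pos: [575.7, 54.6, 242.0]
eef_rot: [[-0.939, 0.345, 0.001], [0.345, 0.939, -0.005], [-0.003, -0.004, -1.0]]
wrist_force: [2.0, -8.3, -8.8]
opening: 0.268
grip_force: 60.5
```

```bash
python3 off.py w13
```

```text
13.3 [575.68  54.61 242.03] 69.80944899387397
[([317.8, 312.8], 0.75), ([267.7, 279.3], 0.66)]
[317.65 318.21] [ 290  290   57   57 2534] [632.    31.86 137.  ] shift [-60.4   -1.47 105.21]
off [-0.71 -0.94  0.  ]
off [-3.66 -0.96  5.  ]
off [-6.61 -0.98 10.  ]
tool in hinge frame -187.2684394864903 62.936288126322566 159.57414929119673 r 246.0353176877548 F [ 0.56 -8.37 -8.3 ] 0.2713351087383753
```

Request:
servo_tool --pt "-0.1 0 -0.11 0" --pt "-0.2 0 -0.22 0" --pt "-0.32 0 -0.32 0" --pt "-0.43 0 -0.42 0" --pt "-0.43 0 -0.42 0"

```text
time: 13.9
tool_pos: [606.9, 43.3, 275.7]
eef_rot: [[-0.939, 0.343, -0.003], [0.343, 0.939, -0.004], [0.002, -0.005, -1.0]]
wrist_force: [-3.2, -7.0, -4.7]
opening: 0.269
grip_force: 60.4
```

```bash
python3 off.py w14
```

```text
13.9 [606.87  43.3  275.69] 69.92590260891384
[([320.9, 313.9], 0.89)]
[317.69 318.38] [ 291  291   56   56 2502] [681.13  13.78 137.  ] shift [-80.11  -1.56 138.56]
off [ 0.17 -1.14  0.  ]
off [-2.77 -1.16  5.  ]
off [-5.72 -1.18 10.  ]
tool in hinge frame -153.70648421895095 63.187912553832895 194.16514846619123 r 247.64044130522925 F [ 2.04 -9.78 -8.85] 0.26913000967268186
```

Request:
servo_tool --pt "-0.15 0 -0.11 0" --pt "-0.31 0 -0.2 0" --pt "-0.46 0 -0.29 0" --pt "-0.6 0 -0.36 0" --pt "-0.6 0 -0.36 0"

```text
time: 14.5
tool_pos: [652.0, 26.3, 301.2]
eef_rot: [[-0.939, 0.344, -0.005], [0.344, 0.939, -0.004], [0.003, -0.006, -1.0]]
wrist_force: [-0.0, -7.4, -10.4]
opening: 0.265
grip_force: 61.9
```

Request:
servo_tool --pt "0 0 0 0" --pt "0 0 0 0" --pt "0 0 0 0" --pt "0 0 0 0" --pt "0 0 0 0"

```text
time: 15.0
tool_pos: [650.8, 26.9, 300.5]
eef_rot: [[-0.939, 0.343, -0.007], [0.343, 0.939, -0.004], [0.005, -0.006, -1.0]]
wrist_force: [0.6, -6.8, -10.3]
opening: 0.267
grip_force: 61.9
```

```bash
python3 off.py w15
python3 - <<'E'
from h import *
c=capture("scene");cv2.imwrite("pics/s4.png",cv2.resize(c["color"][150:400,140:460,::-1],(640,500)))
for t in("sink_silver","sink_copper","relay","terminal"):
  for n in("scene","top"):
    capture(n);print(t,n,[(np.round(x["location"]),round(x["p"],2)) for x in mark_of(t,n)[:2]])
E
```

```text
15.0 [650.78  26.91 300.53] 69.91219407296488
[([321.3, 304.4], 0.91)]
[317.72 309.55] [ 289  281   59   58 2671] [729.26  -4.55 137.  ] shift [-85.31  -1.63 163.13]
off [ 5.2  -1.05  0.  ]
off [ 2.43 -1.07  5.  ]
off [-0.35 -1.08 10.  ]
tool in hinge frame -106.10540892933659 62.738466856469 219.50318891908506 r 243.8032152161027 F [  0.36  -7.05 -10.74] 0.2636247278261913
sink_silver scene [(array([234., 330.]), 0.55)]
sink_silver top [(array([350., 143.]), 0.48)]
sink_copper scene [(array([239., 304.]), 0.74)]
sink_copper top [(array([369., 174.]), 0.53)]
relay scene [(array([252., 330.]), 0.74)]
relay top [(array([340., 161.]), 0.4)]
terminal scene [(array([219., 310.]), 0.51)]
terminal top [(array([378., 155.]), 0.57)]
```

View pics/s4.png

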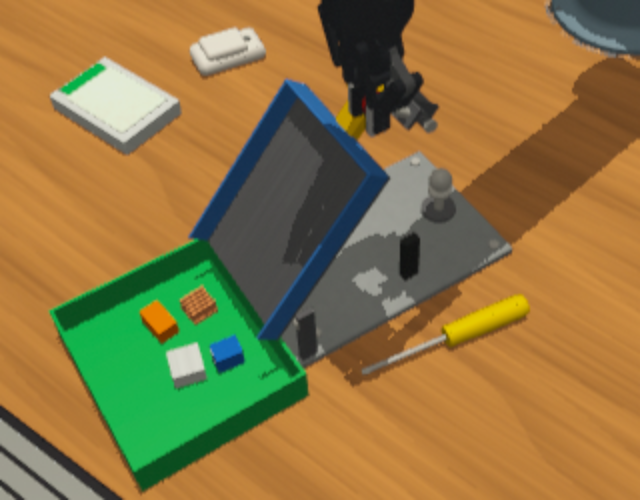

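All four pieces lie in the bin (around (160–230, 300–370) in the crop), and the tray is held at about 50° with a steady force.

```bash
python3 -c "
from plant import bot
print(bot.hand_in())"
```

```text
the job is handed in; nothing more can be done
None
```

I handed the job in at about 15 s: all four pieces are in the green bin, and the arm is holding the tray still at about 50° with the latch pulled. On the first lift the knob slipped out of the fingers as I lowered the tray to regrip. The tray settled back on the ball with all its pieces, and the second lift worked.

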